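# Shut the pour gate: press the slide down and push it under its leaf spring

## Task

Shut the pour gate on the casting bench: with the fingertips press the T-shaped slide down hard until the sprung pad under it gives way, then push it along its channel, under the bridge and the leaf spring, fully home against the end stop, so that it lies flat and the pad springs back up behind it. Never lift the slide out of its channel, leave the cup, jar, weight and spatula where they stand, and finish clear of everything.

Things in the scene. Friction and masses are not known exactly. Their poses are not given: they have to be found in the camera images.
- gate: pour gate bolted down in any yaw: aluminium base 240 x 130 x 12 mm with a straight open channel. Origin on the bench under the channel's centre line; +x is the way the slide must travel, z up. Channel floor at z = 12 mm. Dark steel side rails: inner faces y = +-34 mm, tops z = 28 mm, x = -92 to 136 mm
- bridge (a point): middle of the underside of the dark bridge bar across the channel, at gate (60, 0, 25) mm: 13 mm over the channel floor. The bar is 12 mm long in gate x (54 to 66 mm), its top at gate z = 43 mm
- stop (a point): foot of the end stop bar's near face, on the channel floor at gate (124, 0, 12) mm; the bar's top is at gate z = 30 mm
- slide: loose T-shaped aluminium slide, 8 mm thick, about 160 g. Origin on its underside; broad tail x = -60 to 0 mm, 64 mm wide; tongue x = 0 to 60 mm (nose), 36 mm wide. A ridge across the tail, x = -22 to -14 mm, tops out 20 mm over the underside: push on its rear face. Starts level on the lift pad, origin at gate x = -24 to -12 mm, z = 22 mm; home: gate x = 64 mm, z = 12 mm
- press_spot (a point): centre of the ribbed press area on the slide's upper face, at slide (-36, 0, 8) mm, 14 mm behind the ridge's rear face; the flat area is 38 mm long (ridge to rear edge) and 64 mm wide. Unpressed, the slide's nose stands 5 mm too high for the bridge and butts against it; pressed flat (10 mm down) it has 5 mm to spare
- lift_pad (a joint): brass sprung pad in the channel floor, gate x = -70 to 0 mm, 50 mm wide. 0 = up (top 10 mm above the channel floor), grows when pressed; 0.010 m = flush with the floor. Starts to move at 6 N, flush at 14 N (slide's weight included). When the slide is home its tail is 4 mm past the pad, which springs up behind it
- leaf_spring (a joint): steel leaf spring, 26 mm wide, hinged on the far face of the bridge and trailing 47 mm down the channel. 0 = free (end about 4 mm over the channel floor), grows as it is raised; a slide beneath holds it at about 0.09 rad and feels about 6 N from it on its upper face
- mixing_cup: white plastic cup, 72 mm across, 75 mm high, origin under its centre; bystander
- wax_jar: closed grey jar, 64 mm across, 55 mm high, origin under its centre; bystander
- weight: dark steel weight with a knob, 56 mm across, 50 mm high, origin under its centre; bystander
- spatula: spatula lying flat, 200 mm long along its x, origin under its middle; bystander
Mind the look-alikes: they are no part of the job. There is more than one size of the slide; the job needs the largest.

How it is judged:
By the outcome, as a careful person would: the job done as asked, in the order asked, and still so for the second after the job is handed in, with the robot touching nothing.
It also fails if it takes over 35 s, if anything falls off the work surface, if the arm or the gripper's body presses on something with over 40 N, if the wrist force passes 120 N, or if a joint passes its speed limit or range.

## Robot

A 6-joint arm with a two-finger parallel gripper is mounted at the origin on the work surface. World frame = base frame: x ahead of the robot, y to its left, z up, the work surface at z = 0. Lengths are in mm, angles in rad, forces in N, time in s.
With the tool pointing down it reaches from about 350 to 975 mm from the base axis. Payload 7.1 kg.
Tool frame: the origin (TCP) lies at the very end of the fingers, on their centre line; the grasp point (between the pads) lies 19 mm behind it; x points along the fingers, y is the direction in which the jaws open and shut, and the axes are right-handed (so a half turn about x gives the same grasp; the last joint's range is limited). The gripper opens to 88 mm and grips with 3 to 60 N. Pads are 20 mm wide; open, the fingers measure 115 mm over their backs; the gripper's body (75 mm by 178 mm) begins 61 mm behind the grasp point.
Start: joints at [1.279, 0.423, 1.63, -0, 1.089, -0.019], TCP at [168.361, 601.88, 222.675] pointing down, gripper open.
Joint ranges: [-3, 3], [-0.9, 2.11], [0.09, 2.58], [-1.31, 4.45], [0.11, 2.69], [-2.54, 2.54]. Speed limits (rad/s): [2.39, 2.39, 3.01, 3.14, 3.14, 3.14].

## Interface

Orientations are given as a rotation vector (axis times angle).
In Python, from workcell import ctrl gives the robot as it stands. The module is installed in compiled form; this text tells all that it offers.
- The arm moves only by the tool carry_out, never from a script. Its argument "commands" is a list of rows, each a list of 6 numbers: the shift along the tool's x, y, z in m, then the turn, a rotation vector about the tool's x, y, z in degrees. In form: [[tx, ty, tz, rx, ry, rz], ...]. A call has 1 to 8 rows; each row shifts and turns the pose as measured when the row begins, along the tool's axes as they then stand; what a row does not reach is not made up. A row lasts 1/8 s, in which the tool goes at most 62.5 mm and 10.7 degrees, less where a joint would pass 70% of its speed; a pose out of reach is approached as far as the arm can. A call with a gripper value outside its range is refused whole. "grip" is the closure, from 0 (fully open) to 1 (shut), set as the call begins (left out, the last holds). The fingers move at their own pace and stop on an object; the grip force is fixed at half the most. Time passes only in rows, so rows that do not move let the fingers close. It gives the time, the measured TCP pose, the force and the opening at its end, in the units of the state.
- ctrl.get_obs(): the state, without advancing time (a new reading comes with each control period).
- ctrl.get_image(name): name is "scene" or "top" or "wrist"; returns a dict with "pixels" (420x560x3 uint8, blue, green, red), "intrinsics" (3x3 intrinsics, pixels), "rvec" (rotation vector, rad) and "tvec" (3), from world to camera coordinates, as OpenCV has them. Camera axes: x right, y down, z forward; pixel columns grow to the right and rows downward; lengths in mm; the calibration is good to about 2 mm. A picture is of the moment at which its call begins. There is no depth.
- ctrl.close_job(): hands the job in, once; it reports no verdict.
The state is a dict: "t": time; "qpos": joint angles; "qvel": joint speeds; "joint_torque": joint torques, N m; "ee_pos": TCP position; "orientation": TCP orientation; "ft_force": force on the tool from outside, world axes, zero at the start; "moment": the same for the moment, N m; "width": finger opening in mm.
Only numpy, scipy, OpenCV 4.12 (cv2) and the standard library are available. Lean on these libraries where they do the work, as an engineer would, in place of code of your own. Each camera call takes 0.05 s, during which the arm holds its last target. There are 200 camera calls.

## Working session

There is one attempt and no reset: what is moved stays moved. The work goes in short steps, Python scripts to look and compute and a tool call to move; the robot and the scene stay as the last step left them, time stands still between calls to the robot, and variables do not carry over. Pictures are saved under pics/ and viewed, about 8 in all and at most 12, crops included, and the job is handed in when it is done.

Besides the shell and the picture viewer there is one more tool, called by a JSON object that holds its "op" and its "data", one argument or row to a line. carry_out: Moves the arm, as the interface text tells. Its arguments: {"type":"object","properties":{"commands":{"type":"array"},"grip":{"type":"number"}},"required":["commands"]}

```bash
mkdir -p pics; cat > h.py <<'E'
import numpy as np, cv2
from workcell import ctrl
def snap(n,f):
    d=ctrl.get_image(n); cv2.imwrite('pics/'+f+'.png',d['pixels']); np.savez('pics/'+f+'.npz',**d); return d
def ld(f): return dict(np.load('pics/'+f+'.npz'))
def ray(d,px,z):
    K=np.array(d['intrinsics'],float);R=cv2.Rodrigues(np.array(d['rvec'],float))[0];t=np.array(d['tvec'],float).ravel()
    c=-R.T@t; v=R.T@np.linalg.inv(K)@np.array([px[0],px[1],1.]); return c+v*(z-c[2])/v[2]
def proj(d,P):
    return cv2.projectPoints(np.array(P,float).reshape(-1,3),np.array(d['rvec'],float),np.array(d['tvec'],float),np.array(d['intrinsics'],float),None)[0].reshape(-1,2)
E
python3 - <<'E'
from h import *
a=snap('top','top0');b=snap('scene','scene0')
cv2.imwrite('pics/a.png',np.vstack([a['pixels'],b['pixels']])[:, :])
o=ctrl.get_obs();print(o)
im=np.hstack([a['pixels'],b['pixels']]);cv2.imwrite('pics/a.png',cv2.resize(im,(800,300)))
E
```

```text
{'t': 0.1, 'qpos': array([ 1.27902027e+00,  4.23738109e-01,  1.63061130e+00, -2.30120205e-05,
        1.08861941e+00, -1.89999036e-02]), 'qvel': array([ 0.00021082, -0.00135658, -0.00139133, -0.00126497,  0.00151338,
        0.00022812]), 'joint_torque': array([ 7.44636272e-04, -5.45610738e+01, -2.74324411e+01,  6.45767804e-02,
        1.88392564e-02,  2.50425344e-06]), 'ee_pos': array([168.21356797, 601.40941803, 221.99676427]), 'orientation': array([ 0.21304211,  1.56036378, -0.21518819]), 'ft_force': array([-0.03982878,  0.60657386, -0.46519097]), 'moment': array([-0.03142043,  0.01728203, -0.02388465]), 'width': 88.25213059182235}
```

View pics/top0.png

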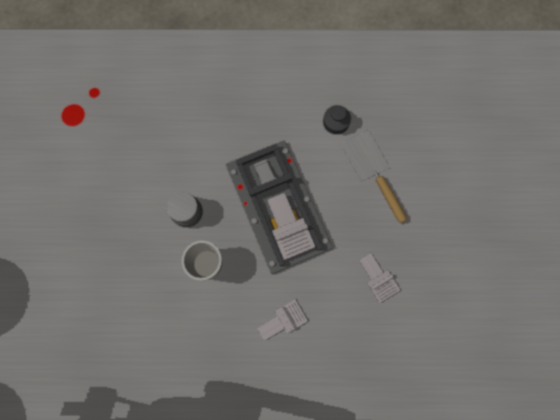

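View pics/scene0.png

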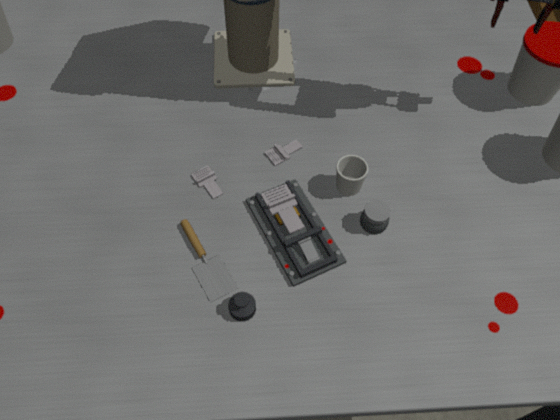

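Top view: the gate is at about (278,207). There are three slides: one in the channel (290,230), and two loose ones at (283,320) and (380,278). The one in the channel is the largest and sits on the pad. I'll confirm this in an enlarged crop.

```bash
python3 - <<'E'
from h import *
a=ld('top0');b=ld('scene0')
c1=cv2.resize(a['pixels'][130:350,220:410],None,fx=2.6,fy=2.6,interpolation=cv2.INTER_CUBIC)
c2=cv2.resize(b['pixels'][170:295,235:355],None,fx=2.5,fy=2.5,interpolation=cv2.INTER_CUBIC)
H=c1.shape[0];p=np.zeros((H,c2.shape[1],3),np.uint8);p[:c2.shape[0]]=c2
cv2.imwrite('pics/crop1.png',np.hstack([c1,p]))
for p in [(278,207),(290,230),(283,320),(380,278)]: print(p,ray(a,p,20).round(1))
for d in(a,b):
  R=cv2.Rodrigues(d['rvec'])[0];print((-R.T@d['tvec'].ravel()).round(0))
E
```

```text
(278, 207) [548.8  71.8  20. ]
(290, 230) [503.4  48.4  20. ]
(283, 320) [333.7  61.4  20. ]
(380, 278) [ 411.9 -122.1   20. ]
[346.  62. 969.]
[1142.  -12. 1028.]
```

View pics/crop1.png

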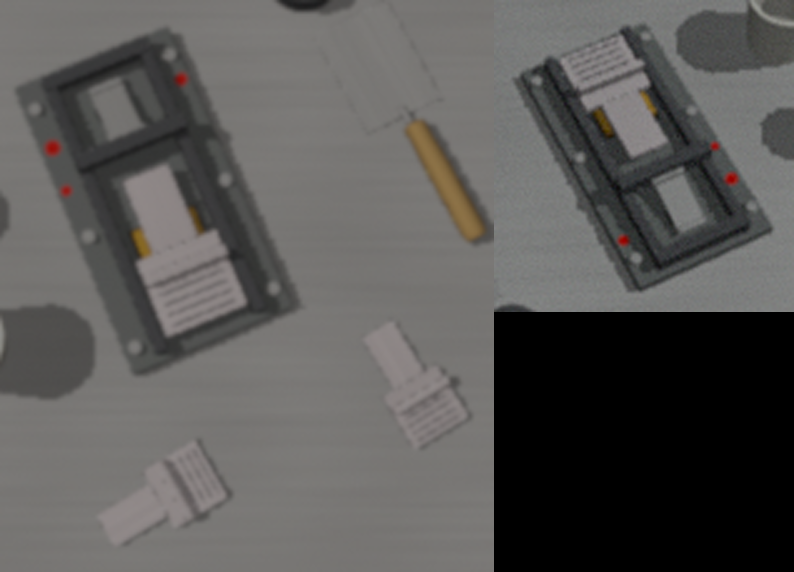

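The crop confirms it: the slide in the channel (crop 190,250) is about 1.5 times the size of the two loose ones. Now the gate and slide poses from the corners.

```bash
python3 - <<'E'
from h import *
a=ld('top0');b=ld('scene0')
def w(L,z): return np.array([ray(a,(x/2.6+220-.3,y/2.6+130-.3),z)[:2] for x,y in L])
B=w([(15,90),(168,28),(300,303),(137,375)],12) # farL farR nearR nearL
far=(B[0]+B[1])/2;near=(B[2]+B[3])/2
u=(far-near);print(B.round(0),np.linalg.norm(u),np.linalg.norm(B[0]-B[1]));yaw=np.arctan2(u[1],u[0]);print('yaw',np.degrees(yaw))
S=w([(165,335),(245,303)],30);N=w([(124,183),(165,163)],30);BR=w([(82,168),(188,128)],43)
# edges (minAreaRect) of slide too
g=cv2.cvtColor(a['pixels'],cv2.COLOR_BGR2GRAY)
e=np.array([np.cos(yaw),np.sin(yaw)])
for n,q in (('base far',far),('base near',near),('tail',S.mean(0)),('nose',N.mean(0)),('bridge near',BR.mean(0))): print(n,q.round(1),'along',round(float((q-near)@e),1),'lat',round(float(np.cross(e,q-near)),1))
print(S.round(1),N.round(1))
d=N.mean(0)-S.mean(0);print('slide yaw',np.degrees(np.arctan2(d[1],d[0])),np.linalg.norm(d))
E
```

```text
[[638. 178.]
 [689.  60.]
 [473. -39.]
 [420.  82.]] 237.68352625425163 128.4270063117288
yaw 24.169957314315383
base far [663.2 118.8] along 237.7 lat -0.0
base near [446.3  21.5] along 0.0 lat 0.0
tail [458.9  32.2] along 15.8 lat 4.7
nose [568.   77.1] along 133.8 lat 0.9
bridge near [584.   83.9] along 151.1 lat 0.6
[[447.1  61.4]
 [470.7   3. ]] [[560.3  92.3]
 [575.8  61.8]]
slide yaw 22.323777724201992 118.02833953740308<stdin>:11: DeprecationWarning: Arrays of 2-dimensional vectors are deprecated. Use arrays of 3-dimensional vectors instead. (deprecated in NumPy 2.0)
```

```bash
cat >> h.py <<'E'
from scipy.spatial.transform import Rotation as Ro
def rel(target,yaw,half=0):
    """shift in tool axes (mm) and turn (deg) to world target with tool z along gate +-x"""
    o=ctrl.get_obs();R=Ro.from_rotvec(o['orientation']).as_matrix()
    s=-1 if half else 1
    c,n=np.cos(np.radians(yaw)),np.sin(np.radians(yaw))
    X=np.array([0,0,-1.]);Z=s*np.array([c,n,0]);Y=np.cross(Z,X)
    T=np.stack([X,Y,Z],1)
    print('t',o['t'],'pos',o['ee_pos'].round(1),'tool z',R[:,2].round(3),'F',o['ft_force'].round(1),'w',round(o['width'],1))
    print('shift',(R.T@(np.array(target,float)-o['ee_pos'])).round(1),'turn',np.degrees(Ro.from_matrix(R.T@T).as_rotvec()).round(1),'q6',o['qpos'].round(2))
E
python3 - <<'E'
from h import *
rel([482,42,130],23.8);rel([482,42,130],23.8,1)
E
```

```text
t 0.1 pos [168.2 601.4 222. ] tool z [ 0.963 -0.269 -0.   ] F [-0.   0.6 -0.5] w 88.3
shift [  92.6 -454.1  452.9] turn [-39.4  -0.    0.1] q6 [ 1.28  0.42  1.63 -0.    1.09 -0.02]
t 0.1 pos [168.2 601.4 222. ] tool z [ 0.963 -0.269 -0.   ] F [-0.   0.6 -0.5] w 88.3
shift [  92.6 -454.1  452.9] turn [1.406e+02 1.000e-01 0.000e+00] q6 [ 1.28  0.42  1.63 -0.    1.09 -0.02]
```

{"op": "carry_out", "data": {
  "commands": [
    [0, 0, 0, -10, 0, 0],
    [0, 0, 0, -10, 0, 0],
    [0, 0, 0, -10, 0, 0],
    [0, 0, 0, -9.4, 0, 0],
    [0, -0.038, 0.008, 0, 0, 0],
    [0, -0.038, 0.008, 0, 0, 0]
  ],
  "grip": 0.75
}}

```text
t: 0.85
ee_pos: [214.0, 538.0, 219.2]
orientation: [-0.351, 1.546, 0.343]
ft_force: [-0.1, -0.3, -0.1]
width: 31.1
```

```bash
python3 - <<'E'
from h import *
rel([470,37,130],23.8)
E
```

```text
t 0.85 pos [214.  538.  219.2] tool z [ 0.904  0.428 -0.004] F [-0.1 -0.3 -0.1] w 31.1
shift [  91.5 -562.    17.6] turn [ 1.5 -0.2  0.2] q6 [ 1.17  0.36  1.73 -0.    1.05 -0.84]
```

{"op": "carry_out", "data": {
  "commands": [
    [0, -0.06, 0.003, 0.5, 0, 0],
    [0, -0.06, 0.003, 0.5, 0, 0],
    [0, -0.06, 0.003, 0.5, 0, 0],
    [0, -0.06, 0.003, 0, 0, 0],
    [0, -0.06, 0.003, 0, 0, 0],
    [0, -0.06, 0.003, 0, 0, 0],
    [0, -0.06, 0.003, 0, 0, 0],
    [0, -0.06, 0.003, 0, 0, 0]
  ]
}}

```text
t: 1.85
ee_pos: [437.3, 97.6, 220.4]
orientation: [-0.333, 1.548, 0.325]
ft_force: [-0.1, 0.5, -0.9]
width: 21.9
```

```bash
python3 - <<'E'
from h import *
rel([482,42,120],23.8)
E
```

```text
t 1.85 pos [437.3  97.6 220.4] tool z [ 0.913  0.407 -0.003] F [-0.1  0.5 -0.9] w 21.9
shift [100.7 -68.5  18.5] turn [ 0.2 -0.2  0.3] q6 [ 0.2   0.16  2.01 -0.01  0.97 -1.79]
```

{"op": "carry_out", "data": {
  "commands": [
    [0.025, -0.034, 0.009, 0, 0, 0],
    [0.025, -0.034, 0.009, 0, 0, 0],
    [0.025, 0, 0, 0, 0, 0],
    [0.02, 0, 0, 0, 0, 0],
    [0, 0, 0, 0, 0, 0]
  ]
}}

```text
t: 2.48
ee_pos: [484.5, 35.5, 123.0]
orientation: [-0.327, 1.547, 0.318]
ft_force: [0.5, 0.5, 0.6]
width: 22.0
```

```bash
python3 - <<'E'
from h import *
snap('wrist','w1')
rel([482,42,60],23.8)
E
```

```text
t 2.525 pos [485.1  35.6 123.8] tool z [ 0.916  0.4   -0.001] F [ 0.5 -0.5  0.6] w 21.8
shift [63.8  7.4 -0.2] turn [-0.2 -0.   0.3] q6 [ 0.05  0.37  2.   -0.01  0.76 -1.92]
```

View pics/w1.png

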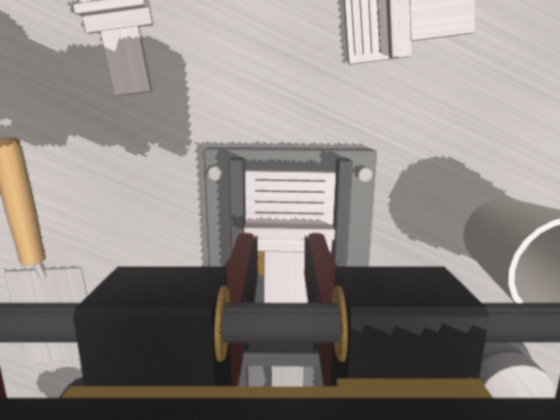

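The wrist view shows the press area at u 245–335, v 171–228, the ridge at v ≈ 228–248, the base's near edge at v ≈ 148, and the rails at u 231–244 and 337–350.

```bash
python3 - <<'E'
from h import *
d=ld('w1')
def r(*p,z): return ray(d,p,z)[:2]
print('base corners',r(203,148,z=12),r(375,148,z=12))
L=r(245,171,z=30);Rr=r(335,171,z=30);print('tail',L,Rr,np.linalg.norm(L-Rr),'mid',(L+Rr)/2, 'yaw',np.degrees(np.arctan2(*(L-Rr)[::-1]))+90)
print('ridge rear top',r(290,228,z=42),'front',r(290,248,z=42))
A=r(244,160,z=28);B=r(337,160,z=28);print('rail inner',np.linalg.norm(A-B),(A+B)/2,A,B)
A2=r(244,210,z=28);B2=r(337,210,z=28);print((A2+B2)/2,np.degrees(np.arctan2(*(A2-A)[::-1])),np.degrees(np.arctan2(*(B2-B)[::-1])))
E
```

```text
base corners [473.49940568 -32.34826865] [422.15633006  85.10843141]
tail [473.44385913   3.40314786] [447.92630801  61.73158278] 63.66593857923327 mid [460.68508357  32.56736532] yaw 23.628438511120734
ridge rear top [495.86917349  47.95171213] front [509.56730583  54.03613099]
rail inner 65.80138014999318 [453.6480693   29.87157206] [ 4.66830435e+02 -2.72758127e-01] [440.46570361  60.01590224]
[487.2354869   44.80254047] 22.15053575118804 25.785211129926907
```

```bash
python3 - <<'E'
from h import *
rel([482.7,42.2,31],23.7)
E
```

```text
t 2.525 pos [485.1  35.6 123.8] tool z [ 0.916  0.4   -0.001] F [ 0.5 -0.5  0.6] w 21.8
shift [92.8  7.5  0.5] turn [-0.1 -0.   0.3] q6 [ 0.05  0.37  2.   -0.01  0.76 -1.92]
```

{"op": "carry_out", "data": {
  "commands": [
    [0.03, 0.007, 0, 0, 0, 0.3],
    [0.03, 0, 0, 0, 0, 0],
    [0.015, 0, 0, 0, 0, 0],
    [0, 0, 0, 0, 0, 0]
  ]
}}

```text
t: 3.02
ee_pos: [485.9, 42.9, 51.1]
orientation: [-0.325, 1.539, 0.322]
ft_force: [0.5, -0.8, 0.2]
width: 22.3
```

```bash
python3 - <<'E'
from h import *
rel([482.7,42.2,31],23.7);snap('wrist','w2')
E
```

```text
t 3.025 pos [485.9  42.9  51.1] tool z [0.916 0.401 0.007] F [ 0.5 -0.8  0.2] w 22.3
shift [20.   0.7 -3.3] turn [-0.   0.4  0.2] q6 [ 0.06  0.51  2.03 -0.    0.6  -1.92]
```

View pics/w2.png

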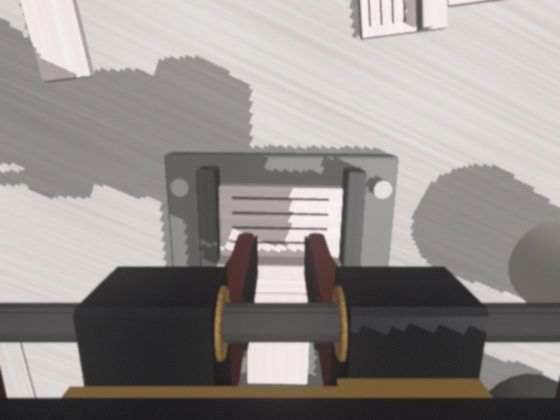

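The fingers are centred on the slide (u ≈ 280), with their tips just behind the ridge (v ≈ 245–265). I'll shift 3.5 mm back and descend gently.

{"op": "carry_out", "data": {
  "commands": [
    [0.008, 0.0005, -0.0035, 0, 0.3, 0.2],
    [0.006, 0, 0, 0, 0, 0],
    [0.003, 0, 0, 0, 0, 0],
    [0.003, 0, 0, 0, 0, 0],
    [0.002, 0, 0, 0, 0, 0]
  ]
}}

```text
t: 3.7
ee_pos: [484.5, 42.0, 30.5]
orientation: [-0.323, 1.541, 0.324]
ft_force: [-0.2, -0.5, -0.6]
width: 22.2
```

```bash
python3 - <<'E'
from h import *
rel([482.7,42.2,30],23.7)
E
```

```text
t 3.7 pos [484.5  42.   30.5] tool z [0.916 0.401 0.006] F [-0.2 -0.5 -0.6] w 22.2
shift [ 0.5  0.9 -1.5] turn [-0.1  0.3  0.1] q6 [ 0.06  0.55  2.04  0.    0.55 -1.92]
```

{"op": "carry_out", "data": {
  "commands": [
    [0.003, 0.0005, -0.001, 0, 0.3, 0],
    [0.003, 0, 0, 0, 0, 0]
  ]
}}

```text
t: 3.95
ee_pos: [484.4, 42.0, 25.0]
orientation: [-0.325, 1.544, 0.322]
ft_force: [-2.5, -0.9, 7.2]
width: 22.4
```

{"op": "carry_out", "data": {
  "commands": [
    [0.003, 0, 0, 0, 0, 0],
    [0.003, 0, 0, 0, 0, 0]
  ]
}}

```text
t: 4.2
ee_pos: [484.5, 42.0, 20.1]
orientation: [-0.325, 1.544, 0.322]
ft_force: [-11.3, -1.3, 51.9]
width: 21.9
```

{"op": "carry_out", "data": {
  "commands": [
    [0.003, 0, 0, 0, 0, 0],
    [0.003, 0, 0, 0, 0, 0]
  ]
}}

```text
t: 4.45
ee_pos: [484.6, 42.0, 20.0]
orientation: [-0.325, 1.545, 0.322]
ft_force: [-12.2, -1.8, 52.1]
width: 21.7
```

Bottomed at z=20, so the pad is flush. It's about 17 N per mm of commanded depth. Pushing with about 1.6 mm of downward bias.

{"op": "carry_out", "data": {
  "commands": [
    [0.0018, 0, 0.004, 0, 0, 0],
    [0.0016, 0, 0.005, 0, 0, 0],
    [0.0016, 0, 0.005, 0, 0, 0],
    [0.0016, 0, 0.005, 0, 0, 0]
  ]
}}

```text
t: 4.95
ee_pos: [500.3, 48.7, 20.2]
orientation: [-0.326, 1.548, 0.322]
ft_force: [-7.1, -3.7, 27.5]
width: 21.8
```

```bash
python3 - <<'E'
from h import *
rel([484.6,42,20],23.7)
E
```

```text
t 4.95 pos [500.3  48.7  20.2] tool z [ 0.916  0.402 -0.002] F [-7.1 -3.7 27.5] w 21.8
shift [  0.3   0.2 -17.1] turn [-0.  -0.1  0.1] q6 [ 0.08  0.59  2.   -0.01  0.56 -1.9 ]
```

{"op": "carry_out", "data": {
  "commands": [
    [0.0016, 0, 0.005, 0, 0, 0],
    [0.0016, 0, 0.005, 0, 0, 0],
    [0.0016, 0, 0.005, 0, 0, 0],
    [0.0016, 0, 0.005, 0, 0, 0]
  ]
}}

```text
t: 5.45
ee_pos: [517.4, 55.8, 20.2]
orientation: [-0.328, 1.551, 0.322]
ft_force: [-6.6, -2.4, 24.3]
width: 22.2
```

```bash
python3 - <<'E'
from h import *
rel([484.6,42,20],23.7); snap('top','t2');b=snap('scene','s2')
a=ld('t2')
c1=cv2.resize(a['pixels'][130:290,215:345],None,fx=3,fy=3,interpolation=cv2.INTER_CUBIC)
c2=cv2.resize(b['pixels'][170:295,235:355],None,fx=3,fy=3.84,interpolation=cv2.INTER_CUBIC)
cv2.imwrite('pics/c2.png',np.hstack([c1,c2]))
E
```

```text
t 5.45 pos [517.4  55.8  20.2] tool z [ 0.916  0.402 -0.006] F [-6.6 -2.4 24.3] w 22.2
shift [  0.4   0.6 -35.6] turn [ 0.  -0.3  0.2] q6 [ 0.09  0.6   1.96 -0.01  0.59 -1.89]
```

View pics/c2.png

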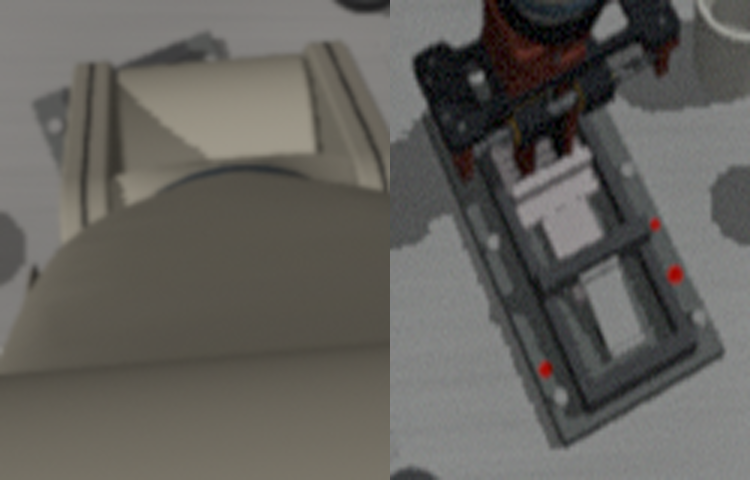

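The scene crop shows the fingers against the ridge and the tongue passing under the bridge (crop 600,240), straight in its channel. Continuing.

{"op": "carry_out", "data": {
  "commands": [
    [0.0016, -0.0003, 0.005, 0, -0.3, 0],
    [0.0016, 0, 0.005, 0, 0, 0],
    [0.0016, 0, 0.005, 0, 0, 0],
    [0.0016, 0, 0.005, 0, 0, 0],
    [0.0016, 0, 0.005, 0, 0, 0],
    [0.0016, 0, 0.005, 0, 0, 0]
  ]
}}

```text
t: 6.3
ee_pos: [544.9, 66.6, 20.2]
orientation: [-0.329, 1.548, 0.322]
ft_force: [-6.4, -3.1, 23.4]
width: 21.8
```

```bash
python3 - <<'E'
from h import *
rel([484.6,42,20],23.7)
E
```

```text
t 6.3 pos [544.9  66.6  20.2] tool z [ 0.915  0.403 -0.003] F [-6.4 -3.1 23.4] w 21.8
shift [  0.4   1.7 -65.1] turn [ 0.  -0.2  0.2] q6 [ 0.1   0.63  1.89 -0.01  0.62 -1.88]
```

{"op": "carry_out", "data": {
  "commands": [
    [0.0016, 0.0006, 0.005, 0, 0, 0],
    [0.0016, 0.0006, 0.005, 0, 0, 0],
    [0.0016, 0.0005, 0.005, 0, 0, 0]
  ]
}}

```text
t: 6.68
ee_pos: [553.2, 71.8, 20.2]
orientation: [-0.332, 1.56, 0.321]
ft_force: [-15.8, -9.8, 33.7]
width: 22.2
```

{"op": "carry_out", "data": {
  "commands": [
    [0.0016, 0.0003, 0.004, 0, 0, 0],
    [0.0016, 0, 0.003, 0, 0, 0],
    [0.0016, 0, 0.003, 0, 0, 0]
  ]
}}

```text
t: 7.05
ee_pos: [553.6, 72.2, 20.3]
orientation: [-0.334, 1.579, 0.321]
ft_force: [-14.3, -7.8, 30.1]
width: 21.8
```

```bash
python3 - <<'E'
from h import *
rel([484.6,42,20],23.7)
E
```

```text
t 7.05 pos [553.6  72.2  20.3] tool z [ 0.914  0.404 -0.034] F [-14.3  -7.8  30.1] w 21.8
shift [  2.9   0.2 -75.2] turn [ 0.1 -1.9  0.1] q6 [ 0.11  0.64  1.85 -0.02  0.68 -1.86]
```

It stopped after about 75 mm, roughly 10 mm short of my estimate. I'll look before pushing harder.

```bash
python3 - <<'E'
from h import *
b=snap('scene','s3');w=snap('wrist','w3')
c2=cv2.resize(b['pixels'][165:300,235:360],(420,454),interpolation=cv2.INTER_CUBIC)
c1=cv2.resize(w['pixels'][100:400,150:410],(380,454))
cv2.imwrite('pics/c3.png',np.hstack([c2,c1]))
E
```

```text
(no output)
```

View pics/c3.png

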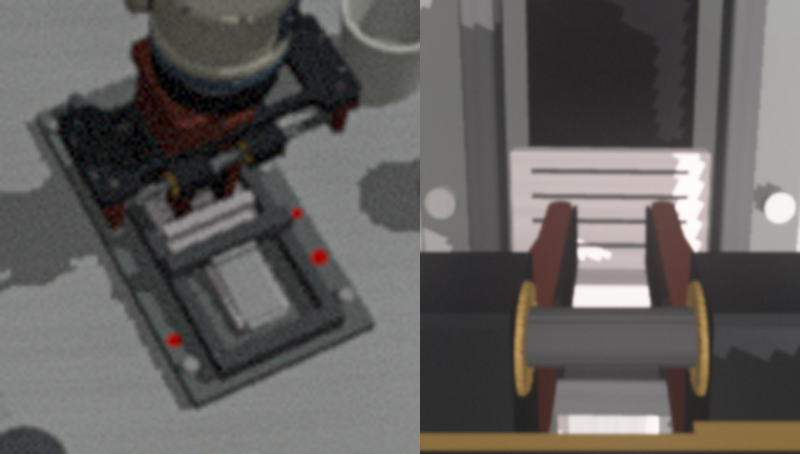

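The tongue is out under the leaf spring and its nose is near the stop. The tail looks flat, with a dark area behind it. I'll check its position in gate coordinates.

```bash
python3 - <<'E'
from h import *
s=ld('s3');w=ld('w3');s0=ld('scene0')
e=np.array([.9157,.402]);n=np.array([-.402,.9157])
def g(p): q=np.array(p[:2])-np.array([446.3,21.5]);return round(float(q@e),1),round(float(q@n),1)   # along from base near edge
S=lambda x,y,z:g(ray(s,(x*125/420+235,y*135/454+165),z))
W=lambda x,y,z:g(ray(w,(x*260/380-420*260/380+150,y*300/454+100),z))
print('nose',S(237,330,20),S(293,303,20))
print('stop far-edge base',S(190,408,12),S(373,325,12),'near corner',S(35,122,12))
print('stop top near edge',S(213,352,30),S(320,300,30), 'bridge top far edge',S(172,272,43),S(295,215,43))
print('tail W',W(512,150,20),W(710,150,20),'pad edges flush',W(527,100,12),W(693,100,12),'up',W(527,100,22),W(693,100,22))
d=ctrl.get_obs();print('tcp',g(d['ee_pos']))
E
```

```text
nose (211.7, -19.8) (210.9, 21.2)
stop far-edge base (242.4, -69.2) (244.1, 61.7) near corner (8.6, -65.3)
stop top near edge (222.4, -43.2) (220.8, 34.2) bridge top far edge (167.3, -43.6) (166.0, 46.0)
tail W (93.2, -27.5) (93.0, 35.3) pad edges flush (78.8, -23.5) (78.7, 30.6) up (77.6, -21.9) (77.4, 29.0)
tcp (118.6, 3.3)
```

```bash
python3 - <<'E'
from h import *
b=ld('s3');w=ld('w3')
f=lambda im,g:(255*(im/255.)**g).astype(np.uint8)
c2=cv2.resize(f(b['pixels'],.6)[205:290,270:345],(480,544),interpolation=cv2.INTER_CUBIC)
c1=cv2.resize(f(w['pixels'],.45)[:290,180:360],(320,516));c1=np.vstack([c1,np.zeros((28,320,3),np.uint8)])
cv2.imwrite('pics/c4.png',np.hstack([c2,c1]))
E
```

```text
(no output)
```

View pics/c4.png

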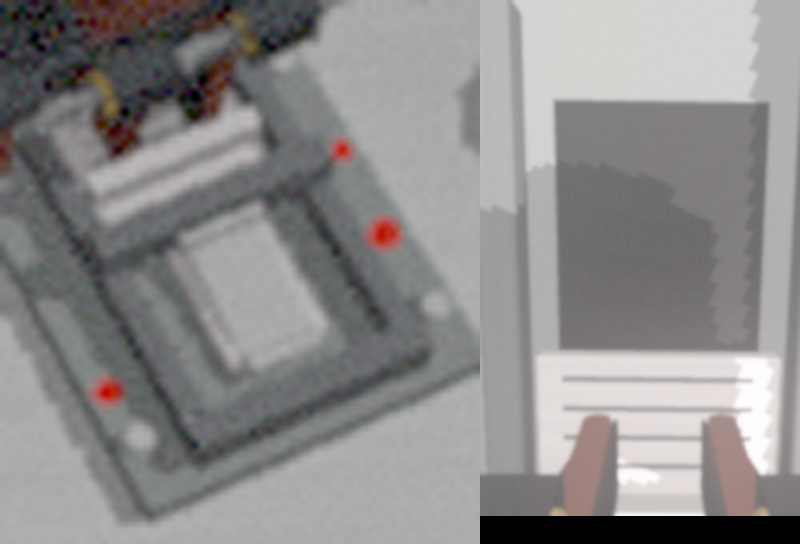

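```bash
python3 - <<'E'
from h import *
o=ctrl.get_obs();R=Ro.from_rotvec(o['orientation']).as_matrix()
print(o['t'],'F tool',(R.T@o['ft_force']).round(2),'M tool',(R.T@o['moment']).round(3),o['ee_pos'].round(2),o['joint_torque'].round(2))
E
```

```text
7.15 F tool [-30.09  -1.69 -16.56] M tool [ 0.156  2.576 -0.276] [553.59  72.21  20.32] [  3.19 -41.75 -19.44   0.92  -4.15  -0.15]
```

{"op": "carry_out", "data": {
  "commands": [
    [0.001, 0, 0, 0, 1.5, 0],
    [0.001, 0, 0, 0, 0.5, 0]
  ]
}}

```text
t: 7.4
ee_pos: [553.4, 72.0, 21.6]
orientation: [-0.341, 1.614, 0.315]
ft_force: [-4.7, 0.4, 16.3]
width: 22.0
```

```bash
python3 - <<'E'
from h import *
o=ctrl.get_obs();R=Ro.from_rotvec(o['orientation']).as_matrix()
print(o['t'],'F tool',(R.T@o['ft_force']).round(2),'M tool',(R.T@o['moment']).round(3));rel([484.6,42,20],23.7)
E
```

```text
7.4 F tool [-16.01   2.26  -5.28] M tool [0.082 0.57  0.318]
t 7.4 pos [553.4  72.   21.6] tool z [ 0.913  0.402 -0.069] F [-4.7  0.4 16.3] w 22.0
shift [  6.8   0.3 -74.8] turn [ 0.  -4.   0.1] q6 [ 0.12  0.65  1.83 -0.03  0.73 -1.84]
```

{"op": "carry_out", "data": {
  "commands": [
    [0.001, 0, 0, 0, -2.5, 0],
    [0.001, 0, 0, 0, -1.5, 0]
  ]
}}

```text
t: 7.65
ee_pos: [553.8, 72.0, 21.8]
orientation: [-0.327, 1.543, 0.324]
ft_force: [-3.0, -1.8, 12.3]
width: 22.0
```

{"op": "carry_out", "data": {
  "commands": [
    [0.0015, 0, 0.005, 0, -0.8, 0],
    [0.0015, 0, 0.006, 0, -0.8, 0]
  ]
}}

```text
t: 7.9
ee_pos: [559.4, 75.1, 20.2]
orientation: [-0.322, 1.525, 0.328]
ft_force: [-11.0, -4.9, 29.7]
width: 22.3
```

```bash
python3 - <<'E'
from h import *
o=ctrl.get_obs();R=Ro.from_rotvec(o['orientation']).as_matrix()
print(o['t'],'F tool',(R.T@o['ft_force']).round(2),'M tool',(R.T@o['moment']).round(3));rel([484.6,42,20],23.7)
E
```

```text
7.9 F tool [-29.94  -0.04 -11.41] M tool [ 0.023  2.169 -0.049]
t 7.9 pos [559.4  75.1  20.2] tool z [0.915 0.403 0.022] F [-11.   -4.9  29.7] w 22.3
shift [ -1.5  -0.1 -81.7] turn [0.1 1.2 0. ] q6 [ 0.11  0.63  1.88  0.01  0.61 -1.89]
```

{"op": "carry_out", "data": {
  "commands": [
    [0.0018, 0, 0.004, 0, 0.3, 0],
    [0.0018, 0, 0.005, 0, 0, 0]
  ]
}}

```text
t: 8.15
ee_pos: [564.2, 77.3, 20.2]
orientation: [-0.324, 1.537, 0.327]
ft_force: [-10.1, -5.1, 29.0]
width: 21.9
```

```bash
python3 - <<'E'
from h import *
o=ctrl.get_obs();R=Ro.from_rotvec(o['orientation']).as_matrix()
print(o['t'],'F tool',(R.T@o['ft_force']).round(2),'M tool',(R.T@o['moment']).round(3));rel([484.6,42,20],23.7)
w=snap('wrist','w5');b=snap('scene','s5')
f=lambda im,g:(255*(im/255.)**g).astype(np.uint8)
c2=cv2.resize(f(b['pixels'],.6)[205:290,270:345],(480,544),interpolation=cv2.INTER_CUBIC)
c1=cv2.resize(f(w['pixels'],.45)[:290,180:360],(320,516));c1=np.vstack([c1,np.zeros((28,320,3),np.uint8)])
cv2.imwrite('pics/c5.png',np.hstack([c2,c1]))
E
```

```text
8.15 F tool [-29.07  -0.6  -11.  ] M tool [ 0.06   2.073 -0.024]
t 8.15 pos [564.2  77.3  20.2] tool z [0.915 0.404 0.009] F [-10.1  -5.1  29. ] w 21.9
shift [ -0.6  -0.1 -87.1] turn [ 0.1  0.5 -0. ] q6 [ 0.11  0.64  1.85  0.    0.64 -1.88]
```

View pics/c5.png

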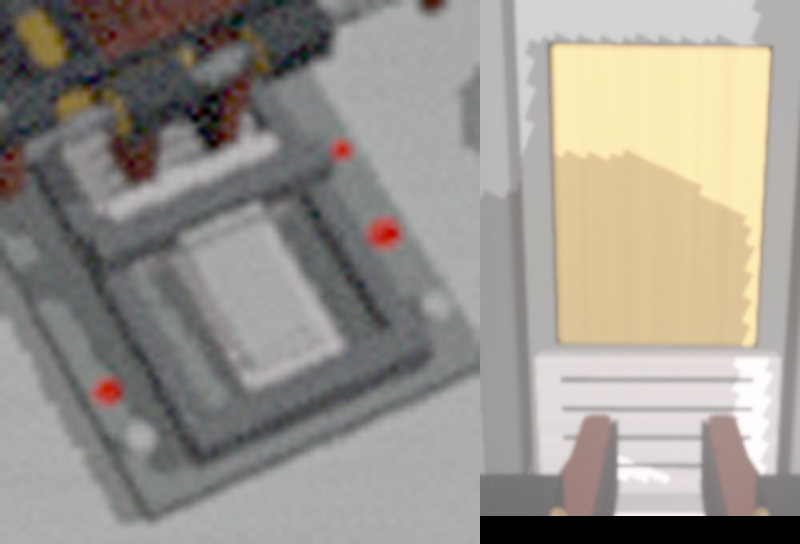

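The brass pad (c5 right, v 45–345) has sprung up behind the tail, with a gap of about 2–3 mm. I'll push on until it meets the stop.

{"op": "carry_out", "data": {
  "commands": [
    [0.0012, 0, 0.004, 0, 0, 0],
    [0.0012, 0, 0.005, 0, -0.5, 0]
  ]
}}

```text
t: 8.5
ee_pos: [564.9, 77.7, 20.2]
orientation: [-0.326, 1.546, 0.329]
ft_force: [-18.8, -13.6, 32.8]
width: 22.1
```

{"op": "carry_out", "data": {
  "commands": [
    [0.0012, 0, 0.006, 0, -1.0, 0],
    [0.0012, 0, 0.006, 0, -1.0, 0]
  ]
}}

```text
t: 8.75
ee_pos: [565.0, 77.7, 20.2]
orientation: [-0.322, 1.534, 0.334]
ft_force: [-20.0, -15.7, 34.8]
width: 21.8
```

```bash
python3 - <<'E'
from h import *
o=ctrl.get_obs();R=Ro.from_rotvec(o['orientation']).as_matrix()
print(o['t'],'F tool',(R.T@o['ft_force']).round(2),'M tool',(R.T@o['moment']).round(3));rel([484.6,42,20],23.7)
E
```

```text
8.75 F tool [-35.11  -6.03 -24.24] M tool [ 0.213  4.333 -1.116]
t 8.75 pos [565.   77.7  20.2] tool z [0.913 0.407 0.013] F [-20.  -15.7  34.8] w 21.8
shift [ -0.9   0.  -88. ] turn [ 0.3  0.7 -0.3] q6 [ 0.11  0.64  1.85  0.01  0.64 -1.89]
```

It's solid against the stop: 24 N and no movement, total travel 88 mm. Releasing gently and rising.

{"op": "carry_out", "data": {
  "commands": [
    [0.0003, 0, 0, 0, 0, 0],
    [-0.0015, 0, -0.0003, 0, 0, 0],
    [-0.002, 0, -0.001, 0, 0, 0],
    [-0.004, 0, -0.002, 0, 0, 0],
    [-0.02, 0, -0.002, 0, 0, 0],
    [-0.05, 0, 0, 0, 0, 0],
    [-0.05, 0, 0, 0, 0, 0],
    [-0.05, 0, 0, 0, 0, 0]
  ]
}}

```text
t: 9.75
ee_pos: [555.0, 73.3, 202.2]
orientation: [-0.322, 1.543, 0.335]
ft_force: [0.4, -0.5, -0.9]
width: 22.0
```

{"op": "carry_out", "data": {
  "commands": [
    [0, 0.03, -0.05, 0, 0, 0],
    [0, 0.03, -0.05, 0, 0, 0],
    [0, 0.06, 0, 0, 0, 0],
    [0, 0.06, 0, 0, 0, 0],
    [0, 0.06, 0, 0, 0, 0],
    [0, 0.06, 0, 0, 0, 0],
    [0, 0, 0, 0, 0, 0],
    [0, 0, 0, 0, 0, 0]
  ]
}}

```text
t: 10.75
ee_pos: [340.1, 313.5, 217.5]
orientation: [-0.318, 1.517, 0.335]
ft_force: [-0.1, -0.1, 0.4]
width: 21.8
```

```bash
python3 - <<'E'
from h import *
a=snap('top','t6');b=snap('scene','s6')
f=lambda im,g:(255*(im/255.)**g).astype(np.uint8)
c1=cv2.resize(f(a['pixels'],.6)[135:280,220:335],(400,504),interpolation=cv2.INTER_CUBIC)
c2=cv2.resize(f(b['pixels'],.6)[170:295,240:350],(400,454),interpolation=cv2.INTER_CUBIC);c2=np.vstack([c2,np.zeros((50,400,3),np.uint8)])
cv2.imwrite('pics/c6.png',np.hstack([c1,c2]))
# bystander change check
A=ld('top0')['pixels'].astype(int);D=np.abs(a['pixels'].astype(int)-A).max(2)
for n,(x,y) in dict(cup=(202,260),jar=(185,208),weight=(337,119),spat=(380,175),s1=(283,320),s2=(380,278)).items(): print(n,D[y-22:y+22,x-22:x+22].mean().round(1))
B=ld('scene0')['pixels'].astype(int);D=np.abs(b['pixels'].astype(int)-B).max(2)
for n,(x,y) in dict(cup=(351,174),jar=(375,217),weight=(242,306),spat=(208,258)).items(): print(n,D[y-18:y+18,x-18:x+18].mean().round(1))
rel([484.6,42,20],23.7)
E
```

```text
cup 8.0
jar 7.9
weight 7.2
spat 8.5
s1 26.8
s2 11.2
cup 4.1
jar 4.4
weight 4.9
spat 3.8
t 10.85 pos [340.7 312.9 217.3] tool z [0.915 0.403 0.03 ] F [ 0.2 -0.4  0.4] w 22.1
shift [ 196.5 -306.8   16.4] turn [ 0.1  1.7 -0.3] q6 [ 0.72  0.18  2.   -0.01  0.93 -1.26]
```

View pics/c6.png

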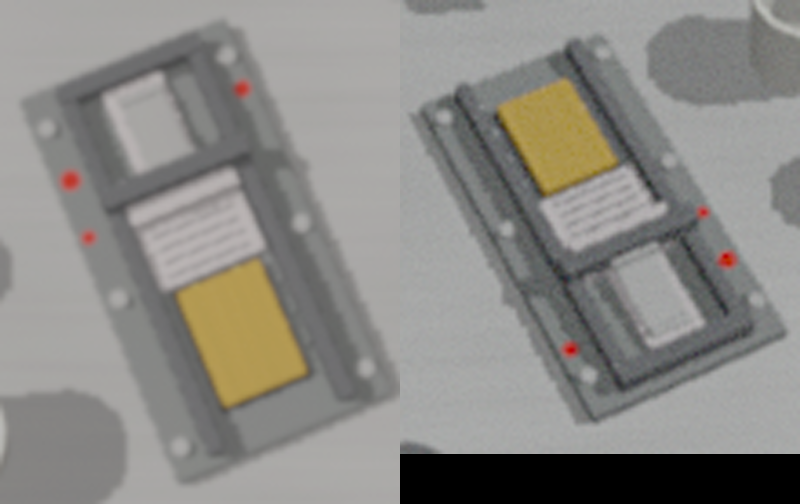

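```bash
python3 - <<'E'
from h import *
a=ld('t6');e=np.array([.9157,.402])
g=lambda x,y,z:float(ray(a,(x/3.478+219.65,y/3.478+134.65),z)[:2]@e)
m=lambda p,q,z:(g(*p,z)+g(*q,z))/2
pr=m((225,408),(308,373),22);x=lambda v:round(v-pr-70,1)
print('pad front',x(m((178,292),(258,258),22)),'tail',x(m((163,292),(265,250),20)),'nose',x(m((103,92),(163,72),20)),'bridge near',x(m((108,208),(250,155),43)),'stop top near',x(m((65,98),(205,42),30)),'ridge front top',x(m((128,210),(236,168),32)))
E
```

```text
pad front 0.1 tail 3.5 nose 123.5 bridge near 53.2 stop top near 126.5 ridge front top 51.3
```

Everything agrees with home: tail at 3.5 mm (4 expected), nose at 123.5 mm (124 expected), pad up. Handing in.

```bash
python3 - <<'E'
from h import *
print(ctrl.close_job())
E
```

```text
the job is handed in; nothing more can be done
None
```

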